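# Shut the gas and bayonet a fresh filter into its base

### The job

Shut the carrier-gas valve by swinging its red handle a quarter turn clockwise to its closed stop. Then take the fresh filter cartridge (green wing grip), push it down into the spring-loaded socket of the filter base, twist it a quarter turn clockwise (seen from above) to lock it, and finish still gripping it and pressing it fully home against the spring, its shoulder down on the socket rim: do not let go. Leave the spent red filter and everything else on the bench where it stands.

Things in the scene. Friction and masses are not known exactly. Their poses are not given: they have to be found in the camera images.
- valve_unit: Ball valve on a grey foot 80 x 120 x 16 mm, fixed to the bench (it stands left or right of the robot's middle). Origin: centre of the foot's underside, on the handle's vertical axis. Pipe (copper, 150 mm long, radius 8, axis 40 mm up) along its y axis.
- valve_handle (a joint): Valve handle angle, rad: 0 = open (handle along the pipe, pointing to the unit's +y), 1.57 = shut stop (handle across the pipe, pointing to the unit's +x). Grows clockwise seen from above. Starts open or partly so (0 to 0.35), stays where it is left, takes about 0.12 N m (2 N at the post).
- handle_grip (a point): Point on the axis of the upright red post at the handle's free end, 65 mm from the handle's vertical axis and 97 mm above the bench. The post is round, 18 mm in diameter, and rises from 73 to 115 mm above the bench; the flat lever under it has its top at 73 mm.
- filter_base: Filter base fixed to the bench: grey foot 116 x 116 x 26 mm with an upward round socket, 70 mm across, steel rim 8 mm thick. Origin: centre of the underside, on the socket axis. The rim has a central hole 32 mm in diameter and two opposite slots 13 mm wide, open out to 30 mm from the axis along the base's +x and -x (green marks on the foot show the line) for the cartridge's lugs.
- socket_mouth (a point): Centre of the socket mouth at the rim top, 60 mm above the base's origin. Below the rim, when pushed nearly home, the cartridge turns clockwise from above (never anticlockwise) to a stop at about 93 degrees. Fully home, its shoulder rests on the rim and its origin is 37 mm above the base's; let go when locked, the spring lifts it 5 mm until the lugs catch under the rim.
- plunger (a joint): Spring plunger (brass disc, diameter 25 mm) in the socket, m pushed down: 0 = free, its top 11 mm below the rim top; 0.012 = cartridge fully home; 0.007 = cartridge locked but not pressed. The spring pushes back with 3 N at 0 and 10 N at 0.012.
- cartridge: Fresh filter cartridge, loose, white with a green band, 126 mm tall, 0.13 to 0.25 kg, standing upright on its spigot. Origin: centre of the spigot's underside. Spigot diameter 28 mm, up to 23 mm; through it a lug bar along the cartridge's x, 44 mm tip to tip, 8 wide, 2 to 10 mm up; shoulder diameter 48 mm, its underside 23 mm up; body diameter 44 mm up to 90 mm.
- cartridge_wing (a point): Centre of the green wing grip on top of the fresh cartridge, 108 mm above its origin: 40 mm long along the cartridge's x (in line with the lugs), 14 mm thick along y, from 90 to 126 mm up. A half turn of the cartridge about its axis makes no difference.
- spent_cartridge: Spent filter: the same shape with a red band and red wing grip; leave it. The fresh and spent ones may have changed places.
- bottle: Amber bottle, diameter 68 mm, 150 mm tall, bystander. Origin: centre of underside.
- beaker: Glass beaker, diameter 70 mm, 80 mm tall, bystander. Origin: centre of underside.
- septa_jar: White jar with a blue cap, diameter 50 mm, 50 mm tall, bystander. Origin: centre of underside.
- wrench: Steel wrench lying on the bench between robot and cartridges, bystander. Origin: under its middle.
- vial_rack: Blue vial rack 130 x 70 mm, 47 mm tall with vials, bystander. Origin: centre of underside.
Things that resemble listed ones, but are neither listed nor needed, are in the scene too. What is shaped like the filter_base but blue is not meant. What is shaped like the cartridge but yellow is not meant.

How it is judged:
On the way, in this order (a step that is already met when the one before it is completed fails the run):
1. the gas valve is shut (value of joint valve_handle above 1.4 rad), for 0.1 s.
2. the fresh cartridge is pushed down into the socket with its lugs in the slots (horizontal distance between cartridge and filter_base below 0.005 m and angle between cartridge's own z axis and vertical below 0.1 rad and value of joint plunger above 0.006 m and angle between the x axis of cartridge and the x axis of filter_base, either way round below 0.5 rad), for 0.05 s.
At the end, for the whole second after the job is handed in: Valve handle at its shut stop (over 1.4 rad); fresh cartridge on the socket axis within 5 mm and upright, turned at least 1.2 rad from the slots, pressed home within 2.5 mm against the spring, at rest, and still gripped by the fingers, all through the last second (horizontal distance between cartridge and filter_base below 0.005 m and angle between cartridge's own z axis and vertical below 0.1 rad and value of joint valve_handle above 1.4 rad and value of joint plunger above 0.0095 m and z of cartridge in the frame of filter_base below 0.0395 m and angle between the x axis of cartridge and the x axis of filter_base, either way round above 1.2 rad and contact force between the fingers and cartridge above 2 N and linear speed of cartridge below 0.02 m/s); the arm keeps its last pose, push and grip.
It fails at once if the spent filter is moved or knocked over (distance of spent_cartridge from where it was at the start of the episode above 0.04 m or angle between spent_cartridge's own z axis and vertical above 0.5 rad).
It fails at once if another thing on the bench is moved or knocked over (distance of any of bottle, beaker, septa_jar, wrench, vial_rack from where it was at the start of the episode above 0.04 m or angle between any of bottle, beaker, septa_jar, vial_rack's own z axis and vertical above 0.5 rad).
It also fails if it takes over 64 s, if anything falls off the work surface, if the arm or the gripper's body presses on something with over 40 N, if the wrist force passes 120 N, or if a joint passes its speed limit or range.

### The arm

A 7-joint arm with a two-finger parallel gripper is mounted at the origin on the work surface. World frame = base frame: x ahead of the robot, y to its left, z up, the work surface at z = 0. Lengths are in m, angles in rad, forces in N, time in s.
With the tool pointing down it reaches from about 0.4 to 0.85 m from the base axis. Payload 6.9 kg.
Tool frame: the origin (TCP) lies midway between the tips of the shut fingers; the grasp point (between the pads) lies behind it (ctrl.pinch_z is the z of the grasp point in the tool frame, in m); z points along the fingers, y is the direction in which the jaws open and shut (so a half turn about z gives the same grasp; the last joint's range is limited). The gripper opens to 85 mm and grips with 20 to 120 N. Pads are 22 mm wide; open, the fingers measure 114 mm over their backs; the gripper's body (76 mm by 85 mm) begins 54 mm behind the grasp point. The pads swing forward as they close: fully open they stand 13 mm farther back than shut.
Start: joints at [-1.23, 0.507, -0.238, 1.5, 0.126, 1.149, -0.155], TCP at [0.146, 0.608, 0.231] pointing down, gripper open.
Joint ranges: [-3.08, 3.08], [-0.24, 2.05], [-1.43, 1.35], [0, 2.5], [-1.52, 4.66], [0.17, 1.96], [-2.89, 2.89]. Speed limits (rad/s): [2.39, 2.39, 3.14, 3.14, 3.14, 3.14, 3.14].

### API

Orientations are given as a unit quaternion [w, x, y, z].
In Python, from station import ctrl, get_state, vision, ticket, models gives the robot as it stands. Calls block until the motion is done:
- ctrl.movep(position, orientation): joint-space move of the TCP to a pose.
- ctrl.movel(position, frame=None, max_speed=0.15): straight line of the TCP; frame=None keeps the orientation; max_speed is the mean speed in m/s.
- ctrl.set_joints(angles): joint-space move.
- ctrl.ungrasp() and ctrl.close_gripper(force=None): open the fingers fully, or close them until they stop; force is the grip in N (None keeps the last).
- ctrl.pause(seconds).
- ctrl.ik(position, orientation): joint angles nearest the present ones, or None.
- get_state(): the state.
- vision.grab_frame(name): name is "scene" or "top"; returns (picture, depth): 400x640x3 uint8, blue, green, red; 400x640 float32, m along the optical axis (not along the pixel's ray), 0 where there is no reading.
- vision.camera_info(name): a dict with "mtx" (3x3 intrinsics, pixels), "dist_coeffs" ([k1, k2, p1, p2, k3] as OpenCV has them; the pictures are not rectified), "R" (3x3) and "t" (3): a world point X has camera coordinates R X + t. Camera axes: x right, y down, z forward; pixel columns grow to the right and rows downward; lengths in m; the calibration is good to about 2 mm. A picture is of the moment at which its call begins. camera_info takes no time and is no camera call.
A pose or a line that the arm cannot do raises ctrl.Unreachable and nothing moves.
- ticket.close_job(): hands the job in, once; it reports no verdict.
Trained networks look in the newest picture that a camera, given by its name, has taken for a name from the list of things; names that differ only in an ending like _2 or _b are one class to them, and where a whole thing is asked for, a point or a joint stands for the part that bears it (a point fixed in the world has none). Each returns a list of dicts, best first, with "p" (0 to 1); they miss things now and then, are a little off and sometimes report something else, mostly with a low value. They report only what shows in the picture. A call takes as long as a camera call. They do not tell look-alikes from the thing itself.
- models.recognise(camera, target): "point" ([column, row] in pixels, amid what is visible of it).
- models.masks_of(camera, target): "mask" (400x640 bool, what is visible of it) and "point" ([column, row] in pixels, amid what is visible of it).
The state is a dict: "time": time; "qpos": joint angles; "qd": joint speeds; "tau": joint torques, N m; "tcp_pos": TCP position; "eef_rot": TCP orientation; "contact_force": force on the tool from outside, world axes, zero at the start; "wrist_torque": the same for the moment, N m; "width": finger opening in m.
Only numpy, scipy, OpenCV 4.12 (cv2) and the standard library are available. Lean on these libraries where they do the work, as an engineer would, in place of code of your own. Each camera call takes 0.05 s, during which the arm holds its last target. There are 200 camera calls.

## Working session

There is one attempt and no reset: what is moved stays moved. The work goes in short steps, each a Python script; the robot and the scene stay as the last script left them, time stands still between calls to the robot, and variables do not carry over. Pictures are saved under pics/ and viewed, about 8 in all and at most 12, crops included, and the job is handed in when it is done.

```bash
mkdir -p pics; ls; python3 - <<'E'
from station import ctrl,get_state,vision
import cv2,numpy as np
s=get_state();print(s,ctrl.pinch_z)
for c in("scene","top"):
    im,d=vision.grab_frame(c);cv2.imwrite(f"pics/{c}0.png",im);np.save(f"pics/{c}0.npy",d)
    i=vision.camera_info(c);print(c,i)
E
```

```text
pics
{'time': 0.0, 'qpos': array([-1.22949476,  0.50833414, -0.23754374,  1.50112157,  0.1256999 ,
        1.14888067, -0.15480102]), 'qd': array([-3.86053709e-04, -1.34484418e-03,  4.91445913e-04, -1.61586240e-03,
       -7.53156655e-05, -6.93255812e-04, -7.44310417e-04]), 'tau': array([ 8.18044064e-04, -6.20601797e+01, -2.18605824e+00, -2.49651307e+01,
        1.27633370e-02,  1.19480005e-02,  8.38329811e-06]), 'tcp_pos': array([0.14596401, 0.60721205, 0.2304365 ]), 'eef_rot': array([-9.28271493e-05,  1.17612128e-01,  9.93059222e-01, -8.71805272e-04]), 'contact_force': array([ 0.78829524, -0.27342851,  1.02543222]), 'wrist_torque': array([ 0.00867425, -0.00175614, -0.05911263]), 'width': 0.08497450935427708} -0.0187
scene {'mtx': array([[381.41792875,   0.        , 325.55735318],
       [  0.        , 381.41792875, 195.68478181],
       [  0.        ,   0.        ,   1.        ]]), 'dist_coeffs': array([-0.02152409,  0.        ,  0.        ,  0.        ,  0.        ]), 'R': array([[ 0.09067759,  0.99582263, -0.01071762],
       [ 0.79947548, -0.07920724, -0.59545376],
       [-0.59381524,  0.04542584, -0.80331809]]), 't': array([-0.08060887, -0.43667611,  1.55331395])}
top {'mtx': array([[430.34125376,   0.        , 319.92517026],
       [  0.        , 430.34125376, 204.99544811],
       [  0.        ,   0.        ,   1.        ]]), 'dist_coeffs': array([-0.02977682,  0.        ,  0.        ,  0.        ,  0.        ]), 'R': array([[ 0.01130521, -0.99991647, -0.00626499],
       [-0.97756631, -0.00973423, -0.21040286],
       [ 0.2103243 ,  0.00850309, -0.9775947 ]]), 't': array([0.01272681, 0.61417374, 1.17414641])}
```

View pics/scene0.png

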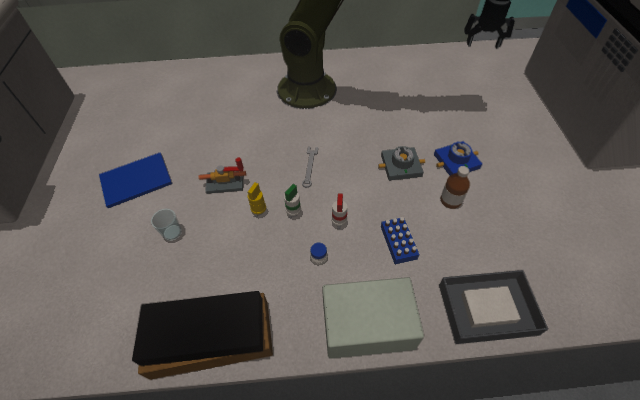

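View pics/top0.png

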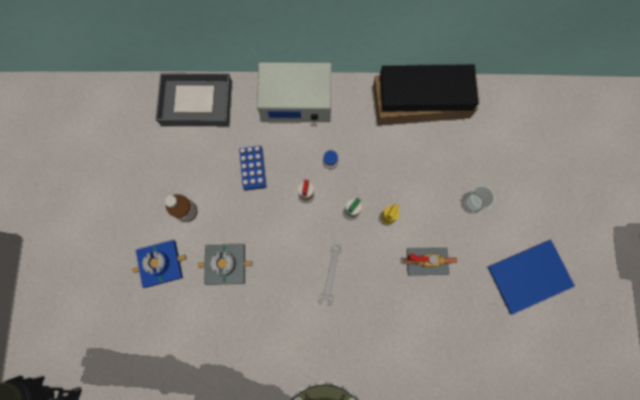

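Top picture: the valve is at (428,262), red post left. The grey base is at (224,263) and the blue look-alike at (155,262). The green cartridge is at (353,207), the yellow look-alike at (390,213) and the spent red one at (306,189). By description I choose the grey base and the green wing. One crop mosaic will check that, and I'll measure from depth.

```bash
cat > h.py <<'E'
import cv2,numpy as np
from station import ctrl,get_state,vision,models
def cloud(c,d):
    i=vision.camera_info(c);v,u=np.mgrid[0:400,0:640]
    p=cv2.undistortPoints(np.stack([u,v],-1).reshape(-1,1,2).astype(float),i["mtx"],i["dist_coeffs"]).reshape(400,640,2)
    X=np.dstack([p*d[...,None],d]);return (X-i["t"])@i["R"]
def pix(c,X):
    i=vision.camera_info(c);return cv2.projectPoints(np.atleast_2d(np.array(X,float)),cv2.Rodrigues(i["R"])[0],i["t"],i["mtx"],i["dist_coeffs"])[0].reshape(-1,2)
E
python3 - <<'E'
from h import *
for c in("scene","top"):
    im=cv2.imread(f"pics/{c}0.png");d=np.load(f"pics/{c}0.npy");P=cloud(c,d)
    for n in("valve_handle","valve_unit","filter_base","cartridge","spent_cartridge"):
        for r in models.masks_of(c,n)[:3]:
            m=r["mask"]&(d>0);Q=P[m];z=Q[:,2]
            print(c,n,round(r["p"],2),np.round(r["point"]),m.sum(),"med",np.median(Q,0).round(3),"zmax",np.percentile(z,97).round(3),"bgr",np.median(im[r["mask"]],0))
t=cv2.imread("pics/top0.png");s=cv2.imread("pics/scene0.png")
cr=lambda im,x,y:cv2.resize(im[y-28:y+28,x-38:x+38],(380,280),interpolation=cv2.INTER_CUBIC)
cv2.imwrite("pics/m1.png",np.vstack([np.hstack([cr(t,224,263),cr(t,428,262)]),np.hstack([cr(s,403,160),cr(t,353,207)])]))
E
```

```text
scene valve_unit 0.91 [224. 180.] 971 med [ 0.474 -0.287  0.034] zmax 0.102 bgr [44. 57. 71.]
scene filter_base 0.96 [400. 162.] 1154 med [0.467 0.289 0.028] zmax 0.063 bgr [72. 73. 69.]
scene filter_base 0.69 [456. 155.] 1032 med [0.464 0.475 0.028] zmax 0.063 bgr [98. 46. 27.]
scene cartridge 0.82 [256. 200.] 433 med [ 0.605 -0.178  0.083] zmax 0.127 bgr [17. 69. 86.]
scene cartridge 0.68 [295. 203.] 403 med [ 0.621 -0.073  0.087] zmax 0.128 bgr [64. 77. 70.]
scene cartridge 0.2 [236. 168.] 164 med [ 0.47  -0.248  0.075] zmax 0.116 bgr [ 23.   25.  105.5]
scene spent_cartridge 0.65 [342. 212.] 384 med [0.672 0.061 0.087] zmax 0.129 bgr [72. 77. 90.]
top valve_handle 0.45 [421. 259.] 195 med [ 0.464 -0.27   0.075] zmax 0.117 bgr [ 47.  56. 146.]
top valve_unit 0.77 [427. 258.] 1255 med [ 0.458 -0.291  0.018] zmax 0.107 bgr [ 98. 102. 105.]
top filter_base 0.88 [158. 264.] 1848 med [0.443 0.48  0.028] zmax 0.063 bgr [131.  69.  42.]
top filter_base 0.56 [224. 263.] 1701 med [0.445 0.289 0.028] zmax 0.063 bgr [101. 105.  99.]
top cartridge 0.75 [350. 210.] 303 med [ 0.599 -0.072  0.09 ] zmax 0.129 bgr [103.  116.5 112. ]
top cartridge 0.69 [388. 213.] 298 med [ 0.586 -0.176  0.09 ] zmax 0.129 bgr [ 48. 137. 159.]
top spent_cartridge 0.69 [305. 190.] 311 med [0.649 0.06  0.09 ] zmax 0.129 bgr [102. 107. 149.]
top spent_cartridge 0.67 [326. 159.] 248 med [ 0.755 -0.009  0.049] zmax 0.054 bgr [126.  73.  55.]
```

View pics/m1.png

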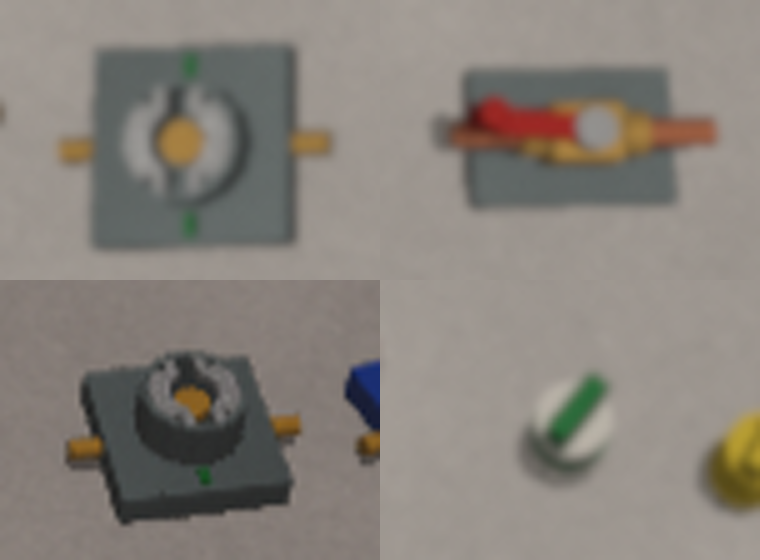

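The crop confirms it: the grey base's slots and green marks run along world x. The valve handle points to world +y and shuts toward +x. The green wing is diagonal. Next I'll measure precisely.

```bash
cat >> h.py <<'E'
def near(P,x,y,r):return np.hypot(P[...,0]-x,P[...,1]-y)<r
def rect(Q):
    (c,wh,a)=cv2.minAreaRect((Q[:,:2]*1000).astype(np.float32));return np.round(c,1),np.round(wh,1),round(a,1)
def circ(Q,r=None):
    from scipy.optimize import least_squares
    c=Q[:,:2].mean(0)
    return least_squares(lambda p:np.hypot(*(Q[:,:2]-p[:2]).T)-p[2],[*c,.02],loss="soft_l1",f_scale=.001).x
E
python3 - <<'E'
from h import *
for c in("scene","top"):
    im=cv2.imread(f"pics/{c}0.png").astype(int);d=np.load(f"pics/{c}0.npy");P=cloud(c,d);z=P[...,2];b,g,r=im[...,0],im[...,1],im[...,2]
    bench=P[near(P,.6,.2,.08)&(abs(z)<.012)];print(c,"bench z",np.median(bench[:,2]).round(4))
    W=P[near(P,.61,-.072,.05)&(z>.119)&(z<.135)];Wg=P[near(P,.61,-.072,.05)&(g>1.25*r)&(g>1.25*b)&(z>.119)&(z<.135)]
    for Q in(W,Wg):
        u=np.linalg.svd(Q[:,:2]-Q[:,:2].mean(0),full_matrices=False)[2][0];print(" wing n",len(Q),Q.mean(0).round(4),np.degrees(np.arctan2(u[1],u[0])).round(1),rect(Q))
    F=P[near(P,.45,.289,.1)&(z>.02)&(z<.032)];print(" foot",len(F),rect(F))
    R=P[near(P,.455,.289,.05)&(z>.055)&(z<.066)];print(" rim",len(R),np.median(R[:,2]).round(4),rect(R),cv2.minEnclosingCircle((R[:,:2]*1000).astype(np.float32)))
    L=P[near(P,.46,-.24,.07)&(z>.105)&(z<.125)];print(" post",len(L),L.mean(0).round(4),rect(L))
    V=P[near(P,.46,-.29,.12)&(z>.01)&(z<.021)];print(" vfoot",len(V),rect(V))
    H=P[near(P,.46,-.29,.09)&(z>.066)&(z<.1)];u=np.linalg.svd(H[:,:2]-H[:,:2].mean(0),full_matrices=False)[2][0];print(" lever",len(H),H.mean(0).round(4),np.degrees(np.arctan2(u[1],u[0])).round(1),rect(H))
E
```

```text
scene bench z 0.001
 wing n 69 [ 0.6092 -0.0737  0.1254] -38.9 (array([608., -75.]), array([16.1, 39.6]), 51.3)
 wing n 66 [ 0.6095 -0.0738  0.1255] -38.1 (array([608., -75.]), array([16.1, 39.6]), 51.3)
 foot 581 (array([448.8, 297.1]), array([119.2, 157.1]), 2.3)
 rim 234 0.0607 (array([447.2, 297.6]), array([69.3, 72.4]), 89.1) ((447.82379150390625, 297.2816467285156), 37.48969268798828)
 post 30 [ 0.4694 -0.2322  0.1139] (array([ 468.7, -232.1]), array([17.1, 16.4]), 20.3)
 vfoot 388 (array([ 465.7, -297.2]), array([121.3,  80. ]), 89.8)
 lever 145 [ 0.4676 -0.2661  0.0764] -97.1 (array([ 463.9, -266.1]), array([86.1, 25.3]), 88.4)
top bench z 0.0008
 wing n 75 [ 0.6063 -0.0734  0.1265] 141.9 (array([606.7, -73.8]), array([14.3, 38.1]), 49.5)
 wing n 53 [ 0.6046 -0.0745  0.1265] 142.2 (array([604.7, -74.6]), array([10.2, 35.8]), 50.6)
 foot 1125 (array([446.9, 295.3]), array([116.1, 154.7]), 2.7)
 rim 354 0.0607 (array([447.9, 295.5]), array([67.9, 71.3]), 1.2) ((447.68212890625, 295.6890563964844), 35.952178955078125)
 post 39 [ 0.4664 -0.2311  0.1139] (array([ 465.8, -231.3]), array([16.1, 15.6]), 81.3)
 vfoot 677 (array([ 462.5, -295.9]), array([ 79.3, 121.7]), 0.6)
 lever 160 [ 0.4628 -0.2742  0.0755] -92.1 (array([ 462. , -265.7]), array([85.8, 22.5]), 88.8)
```

```bash
python3 - <<'E'
from h import *
t=.06;a=lambda t:90-np.degrees(t)
ctrl.movep([*post(t),.22],q(a(t)));print(get_state()["time"],get_state()["tcp_pos"])
im,d=vision.grab_frame("top");P=cloud("top",d);z=P[...,2]
ctrl.movel([*post(t),.083],max_speed=.12)
ctrl.close_gripper(20);s=get_state();print(s["time"],s["width"],s["contact_force"].round(1),s["tcp_pos"])
for t in np.linspace(.06,1.56,7)[1:]:
    ctrl.movel([*post(t),.083],q(a(t)),max_speed=.06);s=get_state();print(round(s["time"],2),t.round(2),s["tcp_pos"].round(4),(post(t)-s["tcp_pos"][:2]).round(4),s["contact_force"].round(1),round(s["width"],4))
im,d=vision.grab_frame("scene");cv2.imwrite("pics/v1.png",cv2.resize(im[120:250,150:350],(800,520),interpolation=cv2.INTER_CUBIC))
E
```

```text
3.75 [ 0.46838865 -0.23084511  0.2198346 ]
5.7167 0.017208128841100234 [-0.3  0.7  3.1] [ 0.46781745 -0.23149941  0.08311405]
6.13 0.31 [ 0.484  -0.2352  0.0831] [-0.0002  0.0006] [ 0.9 -1.   1.6] 0.0175
6.55 0.56 [ 0.4982 -0.2421  0.0831] [0.0004 0.0007] [-0.1 -4.1  1. ] 0.0173
6.97 0.81 [ 0.5103 -0.2522  0.0831] [0.0007 0.0006] [-1.9 -4.9  1.7] 0.0175
7.38 1.06 [ 0.5199 -0.2651  0.0831] [0.0008 0.0003] [-3.8 -3.   3.6] 0.0172
7.8 1.31 [ 0.5261 -0.2798  0.0831] [0.0007 0.    ] [-4.8 -3.5  4.7] 0.017
8.22 1.56 [ 0.5287 -0.2955  0.0831] [ 0.0003 -0.0003] [-3.3 -1.7  3.7] 0.0171
```

View pics/v1.png

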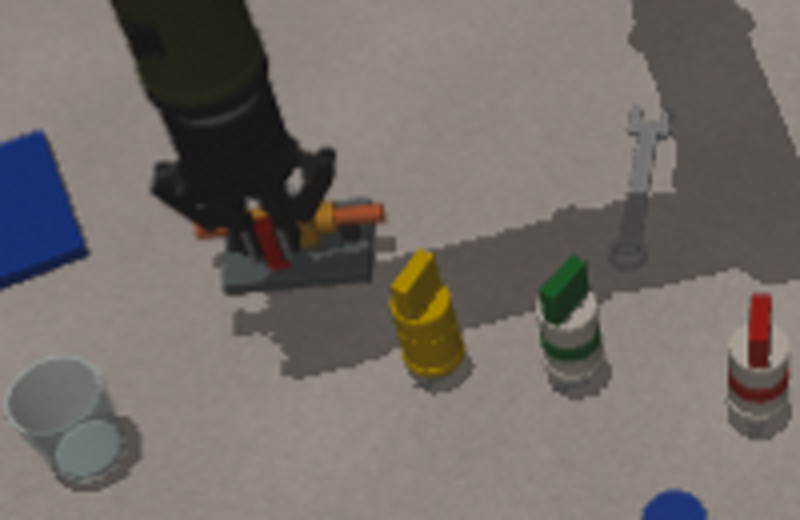

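The handle now points away from the robot, across the pipe (crop about (270,240)). Next I retreat, verify the valve and grasp the green cartridge.

```bash
python3 - <<'E'
from h import *
ctrl.ungrasp();p=get_state()["tcp_pos"];ctrl.movel([p[0],p[1],.22],max_speed=.2)
ctrl.movep([*WING,.2],q(WA+180))
im,d=vision.grab_frame("scene");P=cloud("scene",d);z=P[...,2]
L=P[near(P,.5,-.27,.09)&(z>.105)&(z<.125)];c=rect(L)[0]/1000-VAX;print("post",len(L),rect(L),"angle",np.arctan2(c[0],c[1]))
s=get_state();print(s["time"],s["tcp_pos"],s["contact_force"].round(1))
ctrl.movel([*WING,.096],max_speed=.1);s=get_state();print(s["contact_force"].round(1))
ctrl.close_gripper(90);s=get_state();print(s["time"],s["width"],s["tcp_pos"].round(4),s["contact_force"].round(1))
ctrl.movel([*WING,.2],max_speed=.12);s=get_state();print(s["time"],s["width"],s["contact_force"].round(1))
ctrl.movep([*BASE,.2],q(BA+180));s=get_state();print(s["time"],s["width"],s["tcp_pos"].round(4),s["contact_force"].round(1))
for c in("scene","top"):
    im,d=vision.grab_frame(c);cv2.imwrite(f"pics/{c}2.png",im);np.save(f"pics/{c}2.npy",d)
im=cv2.imread("pics/scene2.png");t=cv2.imread("pics/top2.png")
cv2.imwrite("pics/m2.png",np.hstack([cv2.resize(im[90:190,345:445],(400,400),interpolation=2),cv2.resize(t[210:310,175:275],(400,400),interpolation=2)]))
E
```

```text
post 33 (array([ 529. , -294.7]), array([16.7, 15. ]), 53.8) angle 1.5431110945910531
11.3167 [ 0.60763242 -0.07515996  0.19960913] [ 0.7 -1.1  0.8]
[ 0.4  0.2 -0.3]
13.1667 0.012544004875253657 [ 0.608  -0.0744  0.0962] [-0.9 -1.1  3. ]
14.1833 0.01251228834206172 [-1.   0.5 -0.8]
15.675 0.012234941617359298 [0.4486 0.2948 0.2001] [ 1.1 -1.8 -1.7]
```

View pics/m2.png

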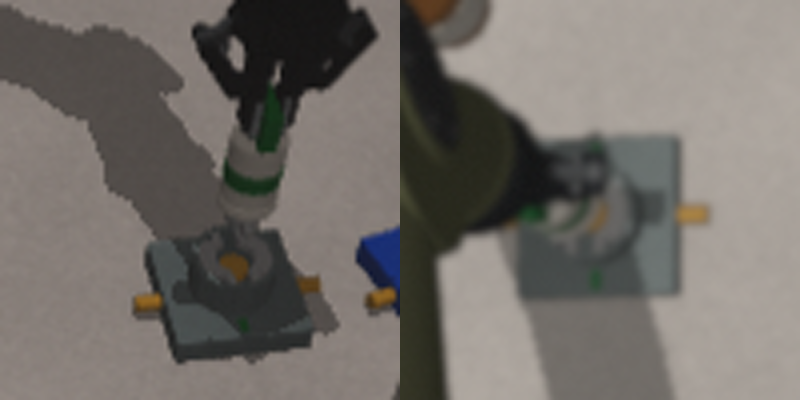

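Fresh cartridge is held upright over the grey base. Next I check its axis offset from the scene camera's depth.

```bash
python3 - <<'E'
from h import *
from scipy.optimize import least_squares
P=cloud("scene",np.load("pics/scene2.npy"));z=P[...,2]
def fit(m,r):
    Q=P[m];f=least_squares(lambda p:np.hypot(*(Q[:,:2]-p).T)-r,[.447,.295],loss="soft_l1",f_scale=.001);print(len(Q),f.x.round(4),np.abs(f.fun).mean().round(4))
n=near(P,.45,.295,.035)
for lo,hi in((.135,.16),(.16,.19),(.135,.19)):fit(n&(z>lo)&(z<hi),.022)
R=P[near(P,.4475,.296,.045)&(z>.057)&(z<.065)];print("rim",len(R),rect(R))
n=near(P,.4475,.296,.045);fit(n&(z>.03)&(z<.054),.035)
P=cloud("scene",np.load("pics/scene0.npy"));z=P[...,2]
n=near(P,.4475,.296,.045);fit(n&(z>.03)&(z<.054),.035)
n=near(P,.608,-.074,.035);fit(n&(z>.03)&(z<.085),.022)
E
```

```text
92 [0.4489 0.2956] 0.0011
114 [0.449 0.296] 0.001
206 [0.449  0.2958] 0.001
rim 195 (array([449.3, 297.2]), array([70. , 70.6]), 62.2)
166 [0.4484 0.2968] 0.0069
167 [0.4482 0.2972] 0.007
166 [ 0.607  -0.0745] 0.001
```

```bash
python3 - <<'E'
from h import *
x,y=.448,.2963
ctrl.movel([x,y,.165],max_speed=.1);f0=None
for z in(.158,.154,.150,.146):
    ctrl.movel([x,y,z],max_speed=.03);s=get_state();print(round(s["time"],2),z,s["tcp_pos"].round(4),s["contact_force"].round(1),s["wrist_torque"].round(2),round(s["width"],4))
    if s["contact_force"][2]>12:break
E
```

```text
16.66 0.158 [0.4479 0.2963 0.158 ] [-0.1 -0.2 -2.2] [-0.06  0.06 -0.02] 0.0126
16.94 0.154 [0.4478 0.2963 0.1538] [ 0.2 -0.4 -2.5] [-0.03  0.03  0.03] 0.0125
17.23 0.15 [0.4478 0.2962 0.1498] [ 0.2 -0.7 -2. ] [0.05 0.01 0.01] 0.0128
17.51 0.146 [0.4479 0.2962 0.1458] [-0.1  0.  -1.1] [-0.03  0.07  0.04] 0.013
```

In the slots with no contact force. I'll press down against the spring.

```bash
python3 - <<'E'
from h import *
x,y=.448,.2963
for z in(.142,.138,.136,.1345,.1335,.1325,.1315):
    ctrl.movel([x,y,z],max_speed=.03);s=get_state();print(round(s["time"],2),z,s["tcp_pos"].round(4),s["contact_force"].round(1),s["wrist_torque"].round(2),round(s["width"],4))
    if s["contact_force"][2]>18:break
E
```

```text
17.79 0.142 [0.4482 0.2964 0.1422] [-1.  -0.5  2.8] [-0.07  0.17 -0.04] 0.0128
18.07 0.138 [0.4483 0.2964 0.1382] [ 0.7 -1.1  5. ] [-0.12  0.13  0.01] 0.0127
18.32 0.136 [0.4483 0.2964 0.1363] [-0.4 -0.   6.3] [-0.12  0.19  0.02] 0.0127
18.57 0.1345 [0.4483 0.2964 0.1349] [-1.3 -0.7  7. ] [-0.21  0.23  0.07] 0.0127
18.82 0.1335 [0.4483 0.2964 0.134 ] [-1.5 -1.   7.5] [-0.17  0.22  0.02] 0.0129
19.07 0.1325 [0.4484 0.2963 0.1332] [-1.2 -0.7  9.4] [-0.33  0.43  0.02] 0.0128
19.32 0.1315 [0.4485 0.2963 0.1332] [-3.7 -2.6 18.7] [-0.63  0.98  0.  ] 0.0126
```

Fully home, with the shoulder stop felt at TCP z 0.1332. Now the clockwise twist.

```bash
python3 - <<'E'
from h import *
x,y=.448,.2963
ctrl.movel([x,y,.132],max_speed=.03)
for a in(15,30,45,60,75,85,91):
    ctrl.movel([x,y,.132],q(BA+180-a),max_speed=.03);s=get_state()
    e=s["eef_rot"];print(round(s["time"],2),a,"ang",(np.degrees(2*np.arctan2(e[2],e[1]))-BA-180).round(1),s["tcp_pos"].round(4),s["contact_force"].round(1),s["wrist_torque"].round(2),round(s["width"],4))
    if abs(s["wrist_torque"][2])>2.5 or np.linalg.norm(s["contact_force"])>50:break
E
```

```text
19.98 15 ang -15.0 [0.4486 0.2968 0.1332] [-2.  -0.4 13.5] [-0.08  0.59 -0.03] 0.0124
20.39 30 ang -30.0 [0.4487 0.2969 0.1332] [-1.2 -1.  11.9] [ 0.09  0.45 -0.09] 0.0128
20.8 45 ang -45.0 [0.4489 0.297  0.1332] [-0.7 -0.2 12.4] [ 0.09  0.31 -0.04] 0.0127
21.21 60 ang -60.0 [0.4491 0.297  0.1332] [-0.2 -0.1 12. ] [ 0.12  0.24 -0.13] 0.0124
21.62 75 ang -75.0 [0.4492 0.2969 0.1331] [-1.2  0.6 10.9] [ 0.06  0.18 -0.02] 0.0124
21.94 85 ang -85.0 [0.4491 0.2967 0.1332] [-1.4  0.8 11.8] [ 0.    0.29 -0.05] 0.0128
22.2 91 ang -91.0 [0.448  0.2969 0.1332] [-4.4  0.4 16.6] [-0.    1.12 -0.07] 0.0126
```

```bash
python3 - <<'E'
from h import *
ctrl.movel([.4485,.2966,.1312],q(BA+180-88),max_speed=.03);ctrl.pause(.5);s=get_state();e=s["eef_rot"]
print(s["time"],(np.degrees(2*np.arctan2(e[2],e[1]))-BA-180).round(1),s["tcp_pos"].round(4),s["contact_force"].round(1),s["wrist_torque"].round(2),s["width"],abs(s["qd"]).max())
a,d=vision.grab_frame("scene");t,_=vision.grab_frame("top");P=cloud("scene",d);z=P[...,2]
L=P[near(P,.5,-.27,.09)&(z>.105)&(z<.125)];c=rect(L)[0]/1000-VAX;print("valve",np.arctan2(c[0],c[1]))
im=a.astype(int);b,g,r=im[...,0],im[...,1],im[...,2]
W=P[near(P,.4485,.297,.035)&(g>1.25*r)&(g>1.25*b)&(z>.125)&(z<.18)];print("wing",len(W),W.mean(0).round(3),rect(W))
B=P[near(P,.4485,.297,.05)&(z>.064)&(z<.12)]
from scipy.optimize import least_squares
print(least_squares(lambda p:np.hypot(*(B[:,:2]-p).T)-.0225,[.448,.297],loss="soft_l1",f_scale=.001).x)
cv2.imwrite("pics/m3.png",np.hstack([cv2.resize(a[100:200,350:450],(400,400),interpolation=2),cv2.resize(t[210:310,175:275],(400,400),interpolation=2)]))
E
```

```text
22.95 -88.0 [0.4488 0.2969 0.1332] [-5.7 -2.  24.9] [-0.36  1.61  0.14] 0.012509853860370889 0.002019306481693943
valve 1.5342828820480208
wing 51 [0.455 0.287 0.149] (array([454.3, 298. ]), array([39.7, 15.8]), 88.8)
[0.44871088 0.29889295]
```

View pics/m3.png

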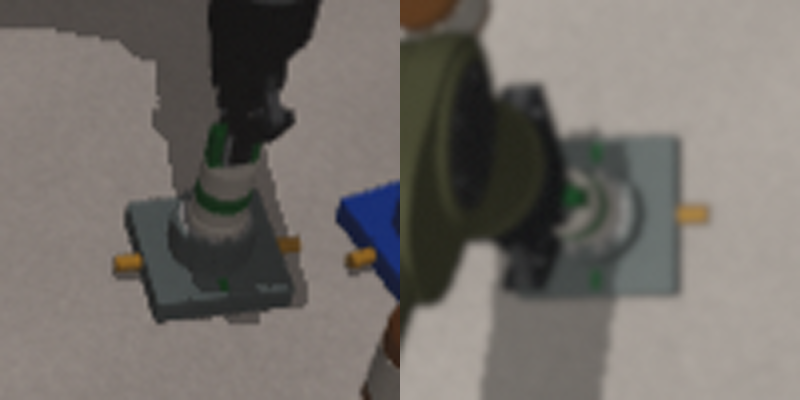

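The wing now lies across the slot line (measured 88.8°, about (235,140) in the left crop). The shoulder is on the rim and the grip is holding. Handing in.

```bash
python3 - <<'E'
from station import ticket,get_state
ticket.close_job();s=get_state();print(s["time"],s["tcp_pos"],s["contact_force"],s["width"])
E
```

```text
the job is handed in; nothing more can be done
the job is handed in; nothing more can be done
```

I shut the valve, then locked the fresh (green) cartridge in the grey filter base. I handed the job in at about 23 s, still gripping the cartridge and pressing it home. The hand-in reports no verdict, and I could read no state after it.

Last checks before handing in:
- **Valve:** the handle measured about 1.53 rad from depth, above the 1.4 rad needed.
- **Twist:** the tool had turned the cartridge 88° clockwise. The wing measured 88.8° in the world frame, about 86° (1.5 rad) from the slot line at 2.5°, above the 1.2 rad needed.
- **Pressed home:** the tool stayed at z 0.1332, where the shoulder stop was felt, with about 25 N of push and the arm at rest.
- **Grip:** the fingers were at 12.5 mm on the wing, closed with 90 N.
- **Position:** the rough body-circle fit put the cartridge at y 0.2989, about 2 mm from the tool's y of 0.2969. The fit used only the visible side, partly in the gripper's shadow. The cartridge is captive in the socket hole, so I relied on the tool reading.
- **Odd reading:** near 91° the sideways force and wrist moment rose slightly, probably at the turn stop, so I backed off to 88°.
- **Bystanders:** I did not re-measure the spent filter or the other bench items at the end. No motion came near them.

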